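Clear broken clips and refit a bayonet filter cap to half-turn

TASK

Holding the brush, sweep the three broken clips off the opened machine's drip ledge into the catch tray at its open end, then stand the brush on its bristles on the bench and let go. Put the grey bayonet cap fully down into the round filter mouth, bar in line with the slots, and twist it clockwise only halfway, until the bar lines up with the two raised ribs, never on into the lock click. Finish while still gripping the cap there, held still; do not push the clips with the gripper, and leave the pulley, jar and motor alone.

Things in the scene. Friction and masses are not known exactly. Their poses are not given: they have to be found in the camera images.
- unit: opened black appliance chassis, fixed to the bench, deck top 60 mm above the bench, spanning x -90..170, y -100..150 mm in its frame. Origin: on the bench under the middle of the drip ledge's width; x across the ledge, y along it, z up. Behind the ledge (x above 80 mm) a white pump housing and a green board stand at most 35 mm above the deck.
- ledge_edge (a point): middle of the drip ledge's open edge, on the deck at (0, -100, 60) mm in the unit's frame. The ledge is the flat strip of deck between two lips (12 mm high, inner faces at x = -74 and +74 mm) from the filter mouth, y about 35, to this edge. The clips' centres lie between y = -75 and -30 mm, x within 45 mm; swept along -y they drop over this edge into the tray.
- tray: grey open catch tray, fixed beside the chassis below the ledge's open edge, 170 (x) x 100 (y) x 30 mm high, walls 4 mm; origin: middle of its underside on the bench, at (0, -152) mm in the unit's frame, axes parallel to the unit's.
- port: round white filter mouth on the deck, fixed, outer diameter 92, rim 22 mm above the deck. Origin: on its axis at deck height, at (0, 85, 60) mm in the unit's frame; z up; x axis through the two facing entry slots (0.4 rad anticlockwise of the unit's x). Bore 56 mm; slots 36 degrees wide, out to 73 mm diameter; the ledge between them is 6 mm thick, over a 16 mm deep groove.
- rib (a point): outer top end of one of the two raised ribs (5 mm wide, sticking out 14 mm from the mouth's outside), 60 mm from the axis, 40 degrees clockwise of the slots. The cap enters with its bar along the slots, then turns only clockwise (seen from above): 40 degrees is halfway, from about 50 its lugs press on spring catches, near 65 they click over, end stop at about 82.
- cap: loose grey bayonet cap, 0.12 kg, 53 mm high, upright on the bench. Origin: centre of the plug's underside, z up. Plug 52 mm diameter, 16 mm deep; two lugs 10 mm wide, 3 to 8 mm up, out to radius 34 mm along +x and -x; flange 76 mm diameter, 16 to 22 mm up; grip bar along x, 60 long, 14 thick, 22 to 53 mm up. Same when turned half round. Fully home its origin is 6 mm above the port's.
- brush: loose bench brush standing on its bristles on the bench, about 0.15 kg, 76 mm high. Origin: centre of its underside, z up. Stiff bristles 112 (its x) x 20 (y) mm, 0 to 28 mm up; wooden back 120 x 26 mm, 28 to 42 mm; grip ridge on top 70 (x) x 18 (y) mm, 42 to 76 mm. It is the same turned half round.
- clip_a: broken white plastic clip, L-shaped, 22 x 12 x 18 mm; origin at the centre of its underside.
- clip_b: broken white plastic clip stub, 20 x 20 x 14 mm; origin at the centre of its underside.
- clip_c: broken white plastic clip, cross-shaped, 24 x 22 x 12 mm; origin at the centre of its underside.
- pulley: bystander: aluminium belt pulley lying flat on the bench on the right, 44 mm diameter, 24 mm high; origin at the centre of its underside.
- grease_jar: bystander: closed jar, 60 mm diameter, 70 mm high, at the far left; origin at the centre of its underside.
- motor: bystander: small steel motor standing on the bench at the far right, 48 mm diameter, 67 mm high; origin at the centre of its underside.
Mind the look-alikes: they are no part of the job. Leave any green or turquoise look-alike of the cap alone.

How it is judged (in metres and radians):
On the way, in this order (a step that is already met when the one before it is completed fails the run):
1. the brush is picked up (height (world z) of brush above 0.03 m and contact force between the fingers and brush above 2 N), for 0.1 s.
2. all three clips are swept into the tray, the brush still held (x of clip_a in the frame of tray between -0.085 and 0.085 m and y of clip_a in the frame of tray between -0.05 and 0.05 m and z of each of clip_a, clip_b, clip_c in the frame of tray below 0.03 m and x of clip_b in the frame of tray between -0.085 and 0.085 m and y of clip_b in the frame of tray between -0.05 and 0.05 m and x of clip_c in the frame of tray between -0.085 and 0.085 m and y of clip_c in the frame of tray between -0.05 and 0.05 m and contact force between the fingers and brush above 2 N), for 0.1 s.
3. the brush stands on the bench, released (height (world z) of brush below 0.006 m and angle between brush's own z axis and vertical below 0.1 rad and contact force between the fingers and brush below 0.1 N), for 0.2 s.
4. the cap is down in the mouth, bar along the slots (z of cap in the frame of port below 0.0095 m and horizontal distance between cap and port below 0.004 m and angle between cap's own z axis and vertical below 0.08 rad and angle between the x axis of cap and the x axis of port, either way round below 0.35 rad), for 0.05 s.
At the end, for the whole second after the job is handed in: Clips in the tray; brush upright on the bench, released; cap fully down in the mouth (origin under 9.5 mm above the port's, within 4 mm of its axis, tilt under 0.08 rad), turned 30 to 50 degrees from the slots (ribs at 40), at rest, gripped with over 3 N (all of step 3 and x of clip_a in the frame of tray between -0.085 and 0.085 m and y of clip_a in the frame of tray between -0.05 and 0.05 m and z of each of clip_a, clip_b, clip_c in the frame of tray below 0.03 m and x of clip_b in the frame of tray between -0.085 and 0.085 m and y of clip_b in the frame of tray between -0.05 and 0.05 m and x of clip_c in the frame of tray between -0.085 and 0.085 m and y of clip_c in the frame of tray between -0.05 and 0.05 m and z of cap in the frame of port below 0.0095 m and horizontal distance between cap and port below 0.004 m and angle between cap's own z axis and vertical below 0.08 rad and angle between the x axis of cap and the x axis of port, either way round between 0.52 and 0.87 rad and contact force between the fingers and cap above 3 N and angular speed of cap below 0.2 rad/s and linear speed of cap below 0.02 m/s); the arm keeps its last pose, push and grip.
It fails at once if the cap is turned on into the lock click (over 60 degrees) (z of cap in the frame of port below 0.0095 m and horizontal distance between cap and port below 0.004 m and angle between cap's own z axis and vertical below 0.08 rad and angle between the x axis of cap and the x axis of port, either way round above 1.05 rad).
It fails at once if the gripper or arm pushes a clip (contact force between any of the fingers, the arm and clip_a above 1 N or contact force between any of the fingers, the arm and clip_b above 1 N or contact force between any of the fingers, the arm and clip_c above 1 N).
It fails at once if the pulley, jar or motor is disturbed (moved over 30 mm) (distance of any of pulley, grease_jar, motor from where it was at the start of the episode above 0.03 m).
It also fails if it takes over 64 s, if anything falls off the work surface, if the arm or the gripper's body presses on something with over 40 N, if the wrist force passes 120 N, or if a joint passes its speed limit or range.

ROBOT

A 6-joint arm with a two-finger parallel gripper is mounted at the origin on the work surface. World frame = base frame: x ahead of the robot, y to its left, z up, the work surface at z = 0. Lengths are in mm, angles in rad, forces in N, time in s.
With the tool pointing down it reaches from about 350 to 850 mm from the base axis. Payload 8.1 kg.
Tool frame: the origin (TCP) lies on the front face of the gripper's body, between the roots of the fingers; the fingertips stand 84 mm ahead of it and the grasp point (between the pads) lies 65 mm ahead of it; z points along the fingers, y is the line along which they close (so a half turn about z gives the same grasp; the last joint's range is limited). The gripper opens to 93 mm and grips with 3 to 60 N. Pads are 15 mm wide; open, the fingers measure 128 mm over their backs; the gripper's body (75 mm by 188 mm) begins 65 mm behind the grasp point.
Start: joints at [-1.384, 0.13, 1.488, -0, 1.523, -0.085], TCP at [161.1, -577.973, 302.735] pointing down, gripper open.
Joint ranges: [-2.96, 2.96], [-0.89, 2.26], [0.02, 2.5], [-1.34, 4.48], [0, 2.73], [-2.66, 2.66]. Speed limits (rad/s): [2.39, 2.39, 2.79, 3.14, 3.14, 3.14].

INTERFACE

Orientations are given as a 3x3 rotation matrix whose columns are the frame's x, y, z axes.
In Python, from cell import * gives the robot as it stands.
- The arm moves only by the shell command python3 -m pendant 'ROWS' [FORCE]. ROWS is JSON, one flat list of numbers, 5 for each row, row after row: the closure, from -1 (fully open) to 1 (shut), then the shift along the tool's x, y, z each as a share of 250 mm, from -1 to 1, then the turn about the tool's z as a share of 90 degrees, from -1 to 1. In form: [jaw, x, y, z, spin, jaw, x, y, z, spin, ...]. A call has 1 to 8 rows; each row is the pose to reach, as a shift and turn from the pose commanded when the call began, along the tool's axes at that moment; what a row does not reach only later rows make up. A row lasts 1/8 s, in which the tool goes at most 62.5 mm and 10.7 degrees, less where a joint would pass 70% of its speed; a pose out of reach is approached as far as the arm can. A call with a number of a shift or a turn outside -1 to 1 is refused whole. A call with a gripper value outside its range is refused whole. The fingers move at their own pace and stop on an object; FORCE is the grip in N (left out, the last holds). Time passes only in rows, so rows that repeat a pose let the fingers close. It gives the time, the measured TCP pose, the force, the opening and the grip force at its end, in the units of the state.
- state(): the state, without advancing time (a new reading comes with each control period).
- capture(name): name is "scene" or "top"; returns a dict with "image" (400x640x3 uint8, red, green, blue), "z_map" (400x640 float32, mm along the optical axis (not along the pixel's ray), 0 where there is no reading), "fx", "fy", "cx", "cy" (pixels), "position" and "attitude" of the camera in the world. Camera axes: x right, y down, z forward; pixel columns grow to the right and rows downward; lengths in mm; the calibration is good to about 2 mm. A picture is of the moment at which its call begins.
- close_job(): hands the job in; it is judged then, once.
The state is a dict: "t": time; "qpos": joint angles; "dq": joint speeds; "joint_efforts": joint torques, N m; "ee_pos": TCP position; "orientation": TCP orientation; "ft_force": force on the tool from outside, world axes, zero at the start; "moment": the same for the moment, N m; "gripper_width": finger opening in mm; "grip_force": force on a finger pad.
Only numpy, scipy, OpenCV 4.12 (cv2) and the standard library are available. Lean on these libraries where they do the work, as an engineer would, in place of code of your own. Each camera call takes 0.05 s, during which the arm holds its last target. There are 200 camera calls.

## Working session

There is one attempt and no reset: what is moved stays moved. The work goes in short steps, Python scripts to look and compute and a shell command to move; the robot and the scene stay as the last step left them, time stands still between calls to the robot, and variables do not carry over. Pictures are saved under pics/ and viewed, at most 13 in all, crops included, and the job is handed in when it is done.

```bash
mkdir -p pics; ls; python3 - <<'E'
from cell import *
import cv2,numpy as np
s=state(); print(s['t'],s['ee_pos'],np.round(s['orientation'],3).tolist())
for n in("scene","top"):
    c=capture(n); np.savez('pics/'+n+'0.npz',**c)
    print(n,c['fx'],c['cx'],c['cy'],c['position'],np.round(c['attitude'],3).tolist())
    cv2.imwrite(f'pics/{n}0.png',c['image'][:,:,::-1])
E
```

```text
pics
0.0 [ 161.00166741 -577.56385343  301.7175707 ] [[0.963, 0.268, -0.0], [0.268, -0.963, 0.002], [0.0, -0.002, -1.0]]
scene 401.67411415817276 321.9195259748047 195.61394647649377 [1274.83339646  -48.14269892  781.49541348] [[0.108, 0.692, -0.714], [0.994, -0.07, 0.082], [0.007, -0.718, -0.696]]
top 459.4644233284804 325.49010486318144 196.01731507217494 [ 403.02025821   15.17098135 1631.00410356] [[0.001, -0.994, 0.11], [-1.0, -0.001, -0.002], [0.003, -0.11, -0.994]]
```

View pics/top0.png

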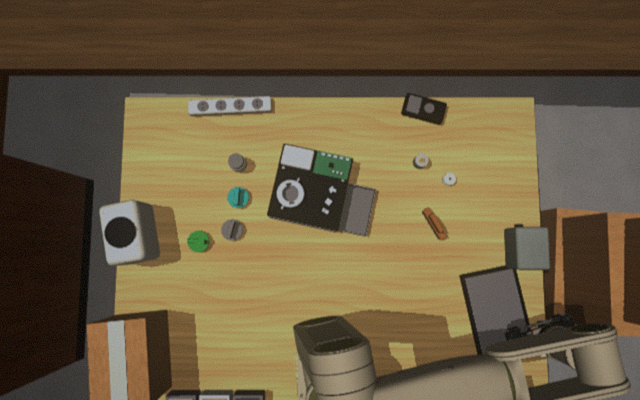

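View pics/scene0.png

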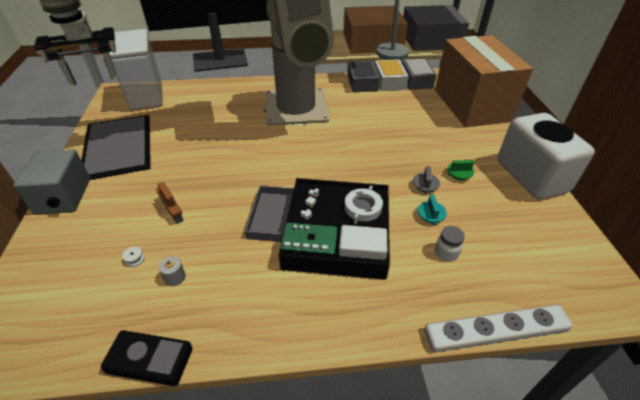

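Top view: brush at about (433,223), grey cap (233,231), turquoise (238,197) and green (199,241) decoys, mouth (291,193), tray (358,210), clips near (330,190–210). Scene view: brush (170,202), cap (426,180), mouth (363,205), clips (310,203).

```bash
cat > h.py <<'E'
import numpy as np, cv2
def cloud(c):
    v,u=np.mgrid[0:400,0:640]; z=c['z_map'].astype(float)
    P=np.stack([(u-c['cx'])/c['fx']*z,(v-c['cy'])/c['fy']*z,z],-1)@np.array(c['attitude']).T+np.array(c['position'])
    P[z==0]=np.nan; return P
def ray(c,uv,h):
    uv=np.atleast_2d(uv).astype(float)
    d=np.stack([(uv[:,0]-c['cx'])/c['fx'],(uv[:,1]-c['cy'])/c['fy'],np.ones(len(uv))],-1)@np.array(c['attitude']).T
    p=np.array(c['position']); return p+d*((h-p[2])/d[:,2])[:,None]
def rect(xy):
    (cx,cy),(w,h),a=cv2.minAreaRect(xy.astype(np.float32))
    b=cv2.boxPoints(((cx,cy),(w,h),a)); e=[b[1]-b[0],b[2]-b[1]]; L=max(e,key=np.linalg.norm)
    return np.round([cx,cy,max(w,h),min(w,h),np.degrees(np.arctan2(L[1],L[0]))%180],1)
E
python3 - <<'E'
from h import *
for n,bb in(("top",dict(brush=(420,200,450,245),cap=(218,215,247,245),unit=(262,138,380,240))),("scene",dict(brush=(150,175,190,228),cap=(408,160,446,198),unit=(240,170,395,280)))):
    c=dict(np.load(f'pics/{n}0.npz')); P=cloud(c); 
    def sub(b): 
        x0,y0,x1,y1=bb[b]; return P[y0:y1,x0:x1].reshape(-1,3),c['image'][y0:y1,x0:x1].reshape(-1,3).astype(int)
    ok=~np.isnan(P[...,2]); print(n,'bench z',np.nanmedian(P[300:340,150:250,2]) if n=='top' else np.nanmedian(P[290:320,220:400,2]))
    p,_=sub('brush'); q=p[(p[:,2]>60)&(p[:,2]<90)]; print('ridge',len(q),np.median(q[:,2]),rect(q[:,:2]),q.mean(0).round(1)); q=p[(p[:,2]>25)&(p[:,2]<90)]; print('back',rect(q[:,:2]))
    p,_=sub('cap'); q=p[(p[:,2]>42)&(p[:,2]<70)]; print('bar',len(q),np.median(q[:,2]),rect(q[:,:2]),q.mean(0).round(1)); q=p[(p[:,2]>14)&(p[:,2]<27)]; print('flange',rect(q[:,:2]),cv2.minEnclosingCircle(q[:,:2].astype(np.float32)))
    p,i=sub('unit'); m=(p[:,2]>52)&(p[:,2]<66); q=p[m]; print('deck',rect(q[:,:2]),np.median(q[:,2]))
    m=(p[:,2]>75)&(p[:,2]<90)&(i.min(1)>110); q=p[m]; print('rim',len(q),rect(q[:,:2]),q.mean(0))
    m=(p[:,2]>1)&(p[:,2]<36)&(i.max(1)-i.min(1)<25); q=p[m]; print('tray',rect(q[:,:2]))
    x0,y0,x1,y1=(262,138,380,240) if n=="top" else (240,170,395,280)
    im=cv2.resize(c['image'][y0:y1,x0:x1],None,fx=5,fy=5,interpolation=cv2.INTER_CUBIC); cv2.imwrite(f'pics/u_{n}.png',im[:,:,::-1])
E
```

```text
top bench z -0.5813262694480272
ridge 121 73.73983522381582 [ 483.1 -364.9   68.3   20.    29.8] [ 483.4 -363.5   73.6]
back [ 483.4 -364.9  118.8   27.5   29.9]
bar 79 50.511849839400156 [460.7 339.4  59.3  14.5 164.1] [460.6 339.   50.3]
flange [460.9 340.   74.6  69.9  89.7] ((460.8040466308594, 339.7758483886719), 38.016151428222656)
deck [607.4  65.9 263.9 249.9 167.7] 58.67249054429283
rim 513 [623.4  64.1 224.5 215.8  78.7] [627.18038723 107.44033566  82.96582434]
tray [533.6 -98.1 167.9  99.4 167.6]
scene bench z -0.4505055904400024
ridge 172 74.6765579225152 [ 486.7 -364.4   73.6   17.7   30. ] [ 493.7 -361.1   72.9]
back [ 487.7 -363.9  121.2   25.4   30.3]
bar 113 51.61063372336639 [497.1 333.9 129.   16.1 169.2] [483.5 336.3  50.8]
flange [466.7 340.9  73.9  73.6 170.5] ((465.8386535644531, 341.9541320800781), 39.453895568847656)
deck [618.3  65.3 251.7 250.5 167.9] 59.513927241947385
rim 731 [625.   66.3 225.8 216.6  77.5] [620.36077581 103.23755638  82.40852515]
tray [637.  -33.  425.5 182.6  33.3]
```

View pics/u_top.png

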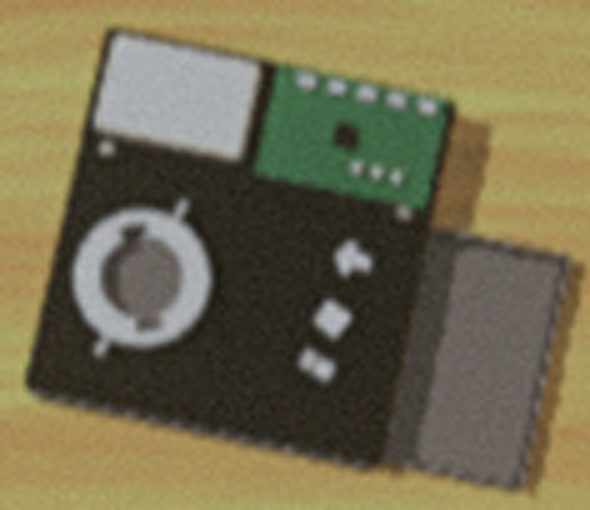

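View pics/u_scene.png

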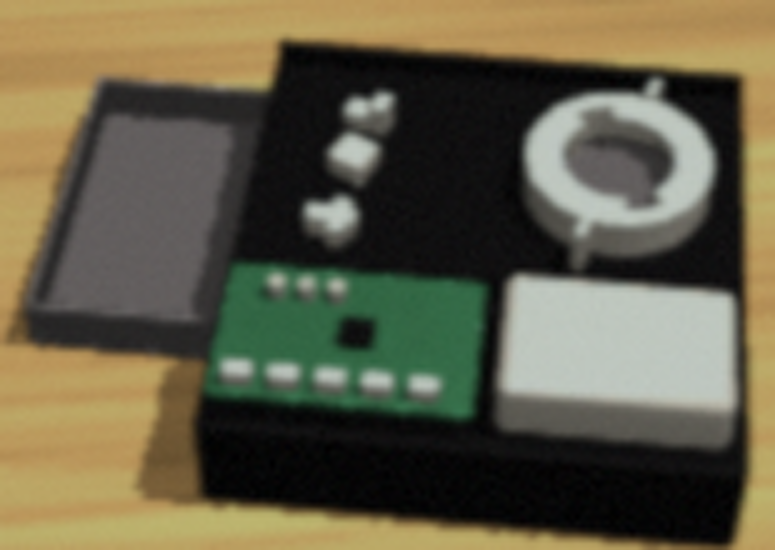

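The crops agree with each other. Mouth slots in the top crop are at (132,232)/(150,322), and ribs at (182,208)/(100,350). The clips lie at (352,258), (333,320) and (317,365). Next: refine the mouth and clip positions, then plan the first move.

```bash
cat > plan.py <<'E'
from cell import *
from h import *
def plan(x,y,z,yaw):
    s=state(); R=np.array(s['orientation']); p=np.array(s['ee_pos'])
    a=np.degrees(np.arctan2(R[1,0],R[0,0])); d=(yaw-a+90)%180-90
    print('t',round(s['t'],2),'at',p.round(1),'yaw',round(a,1),'q6',round(s['qpos'][5],2),'shares',(R.T@(np.array([x,y,z])-p)/250).round(3),'spin',round(-d/90,3),'w',round(s['gripper_width'],1))
E
python3 - <<'E'
from plan import *
from scipy.optimize import least_squares
for n in("top","scene"):
    c=dict(np.load(f'pics/{n}0.npz'));P=cloud(c).reshape(-1,3);I=c['image'].reshape(-1,3).astype(int)
    near=np.hypot(P[:,0]-584,P[:,1]-133)<52
    m=near&(P[:,2]>77)&(P[:,2]<90)&(I.min(1)>100)
    q=P[m][:,:2]; h=cv2.convexHull(q[np.hypot(*(q-[584,133]).T)<50].astype(np.float32))[:,0]
    f=least_squares(lambda v:np.hypot(h[:,0]-v[0],h[:,1]-v[1])-v[2],[584,133,46],loss='soft_l1'); print(n,'port',f.x.round(1))
    # rim pixels cast at z=82 
    img=m.reshape(400,640).astype(np.uint8)
    M=cv2.moments(img,True)
    print(' centroid', ray(c,(M['m10']/M['m00'],M['m01']/M['m00']),82).round(1))
    # clips
    o=np.array([566,50.4]);a=np.radians(-12.3);L=(P[:,:2]-o)@np.array([[np.cos(a),-np.sin(a)],[np.sin(a),np.cos(a)]])
    m=(abs(L[:,0])<70)&(L[:,1]<0)&(L[:,1]>-98)&(I.min(1)>100)
    k,lab,st,ce=cv2.connectedComponentsWithStats(m.reshape(400,640).astype(np.uint8))
    for j in range(1,k): 
        if st[j,4]>4: print(' clip',L[lab.ravel()==j].mean(0).round(1),st[j,4])
plan(485,-364.7,220,30)
E
```

```text
top port [582.8 132.7  45.5]
 centroid [[583.6 133.4  82. ]]
 clip [ 45.3 -52. ] 33
 clip [  1.4 -48.4] 35
 clip [-31.7 -44.6] 26
scene port [586.1 133.9  46.3]
 centroid [[589.3 133.7  82. ]]
 clip [-29.5 -42.1] 32
 clip [  3.6 -45.2] 56
 clip [ 46.1 -50.6] 54
t 0.1 at [ 161.  -577.6  301.8] yaw 15.6 q6 -0.09 shares [ 1.477 -0.472  0.328] spin -0.16 w 93.1
```

```bash
python3 -m pendant '[-1,0.25,-0.08,0.05,-0.08,-1,0.5,-0.16,0.1,-0.16,-1,0.74,-0.236,0.15,-0.16,-1,0.98,-0.32,0.2,-0.16]' 20; python3 -c "
from plan import *
plan(485,-364.7,200,30)"
```

```text
t: 0.6
ee_pos: [366.7, -440.7, 254.4]
orientation: [[0.866, 0.499, -0.0], [0.499, -0.866, 0.0], [-0.0, -0.0, -1.0]]
ft_force: [0.5, -0.7, 0.1]
gripper_width: 92.9
grip_force: 0.0
t 0.6 at [ 366.7 -440.7  254.4] yaw 30.0 q6 0.08 shares [ 0.562 -0.027  0.218] spin -0.0 w 92.9
```

```bash
python3 -m pendant '[-1,0.2,-0.01,0.1,0,-1,0.4,-0.02,0.2,0,-1,0.5,-0.027,0.218,0,-1,0.5,-0.027,0.218,0]' 20; python3 - <<'E'
from plan import *
plan(485,-364.7,128,30)
c=capture("scene");cv2.imwrite('pics/s1.png',cv2.resize(c['image'][110:240,110:260],None,fx=4,fy=4)[:,:,::-1])
E
```

```text
t: 1.1
ee_pos: [471.2, -372.1, 199.2]
orientation: [[0.865, 0.502, -0.002], [0.502, -0.865, 0.002], [-0.0, -0.002, -1.0]]
ft_force: [-0.6, -0.2, 0.5]
gripper_width: 93.3
grip_force: 0.0
t 1.1 at [ 471.2 -372.1  199.2] yaw 30.1 q6 0.29 shares [0.063 0.003 0.285] spin 0.002 w 93.3
```

View pics/s1.png

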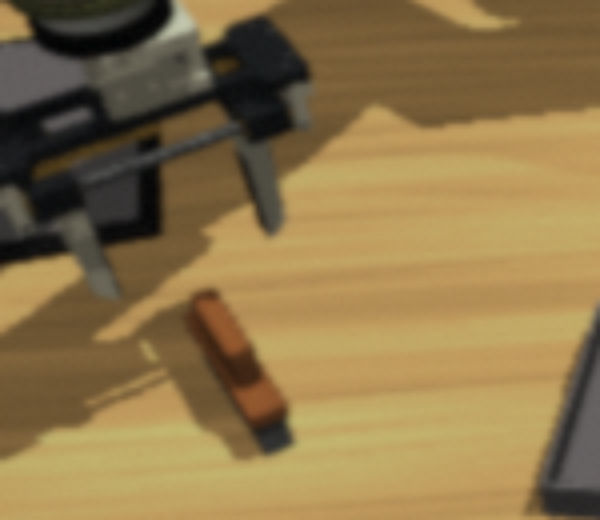

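The open fingers (crop about (100,290) and (270,230)) straddle the brush line, and the brush is untouched. I'll descend and grip.

```bash
python3 -m pendant '[-1,0.06,0.003,0.14,0,-1,0.06,0.003,0.285,0,-1,0.06,0.003,0.285,0,1,0.06,0.003,0.285,0,1,0.06,0.003,0.285,0,1,0.06,0.003,0.285,0,1,0.06,0.003,0.285,0,1,0.06,0.003,0.285,0]' 30; python3 -c "
from plan import *
plan(485,-364.7,250,30)"
```

```text
t: 2.15
ee_pos: [483.9, -367.0, 129.6]
orientation: [[0.866, 0.5, 0.0], [0.5, -0.866, -0.0], [0.0, 0.0, -1.0]]
ft_force: [-0.5, -0.1, 0.8]
gripper_width: 47.5
grip_force: 0.0
t 2.15 at [ 483.9 -367.   129.6] yaw 30.0 q6 0.31 shares [ 0.009 -0.006 -0.481] spin -0.0 w 47.5
```

```bash
python3 -m pendant '[1,0,0,0,0,1,0,0,0,0,1,0,0,0,0,1,0,0,0,0,1,0,0,0,0,1,0,0,-0.1,0,1,0,0,-0.3,0,1,0,0,-0.48,0]' 30; python3 -c "
from plan import *
import numpy as np
a=np.radians(-12.3);o=np.array([566.5,50.4]);p=o+8*np.array([np.cos(a),np.sin(a)])+12*np.array([-np.sin(a),np.cos(a)]);print(p)
plan(*p,250,-12.3)"
```

```text
t: 3.15
ee_pos: [483.5, -366.8, 250.3]
orientation: [[0.866, 0.5, -0.001], [0.5, -0.866, 0.001], [-0.0, -0.001, -1.0]]
ft_force: [-0.0, 0.0, -1.1]
gripper_width: 18.1
grip_force: 30.0
[576.87272923  60.4203038 ]
t 3.15 at [ 483.5 -366.8  250.3] yaw 30.0 q6 0.31 shares [ 1.177 -1.294  0.002] spin 0.47 w 18.1
```

```bash
python3 -m pendant '[1,0.13,-0.14,0,0.08,1,0.27,-0.3,0,0.17,1,0.42,-0.46,0,0.26,1,0.57,-0.63,0,0.35,1,0.72,-0.79,0,0.43,1,0.86,-0.94,0,0.47,1,0.91,-1,0,0.47,1,0.91,-1,0,0.47]' 30; python3 -c "
from plan import *
plan(576.9,60.4,250,-12.3)"
```

```text
t: 4.15
ee_pos: [555.9, -35.8, 249.1]
orientation: [[0.978, -0.21, -0.001], [-0.21, -0.978, -0.0], [-0.001, 0.0, -1.0]]
ft_force: [0.5, -0.7, -2.3]
gripper_width: 18.1
grip_force: 30.0
t 4.15 at [555.9 -35.8 249.1] yaw -12.1 q6 1.63 shares [ 0.001 -0.394 -0.004] spin 0.002 w 18.1
```

```bash
python3 -m pendant '[1,0,-0.2,0,0,1,0,-0.394,0,0,1,0,-0.394,0,0,1,0,-0.394,0.08,0,1,0,-0.394,0.16,0,1,0,-0.394,0.21,0,1,0,-0.394,0.21,0,1,0,-0.394,0.21,0]' 30; python3 - <<'E'
from plan import *
plan(576.9,60.4,191,-12.3)
c=capture("scene");cv2.imwrite('pics/s2.png',cv2.resize(c['image'][120:270,230:400],None,fx=4,fy=4)[:,:,::-1])
E
```

```text
t: 5.15
ee_pos: [577.3, 59.2, 197.3]
orientation: [[0.977, -0.214, 0.001], [-0.214, -0.977, -0.0], [0.001, -0.0, -1.0]]
ft_force: [-0.3, -0.2, -1.2]
gripper_width: 17.9
grip_force: 30.0
t 5.15 at [577.3  59.2 197.3] yaw -12.3 q6 1.8 shares [-0.002 -0.004  0.025] spin -0.001 w 17.9
```

View pics/s2.png

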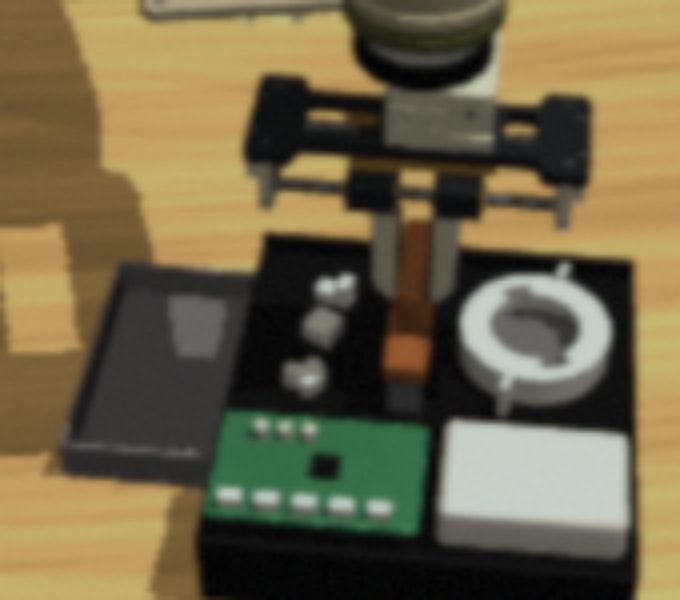

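The brush is held upright on the ledge between clips (crop x≈320) and mouth (crop (535,335)). It is lined up for the sweep.

```bash
python3 -m pendant '[1,0,0,0.015,0,1,0,0,0.025,0,1,0,0.03,0.025,0,1,0,0.06,0.025,0,1,0,0.1,0.025,0,1,0,0.14,0.025,0,1,0,0.18,0.025,0,1,0,0.22,0.025,0]' 30; python3 -m pendant '[1,0,0.04,0,0,1,0,0.08,0,0,1,0,0.12,0,0,1,0,0.16,0,0,1,0,0.2,0,0,1,0,0.24,0,0,1,0,0.28,0,0,1,0,0.29,0,0]' 30;  python3 - <<'E'
from plan import *
plan(576.9,60.4,191,-12.3)
c=capture("top");np.savez('pics/t3.npz',**c)
c=capture("scene");cv2.imwrite('pics/s3.png',cv2.resize(c['image'][120:270,230:400],None,fx=4,fy=4)[:,:,::-1])
E
```

```text
t: 6.2
ee_pos: [565.1, 5.0, 190.7]
orientation: [[0.977, -0.214, 0.0], [-0.214, -0.977, 0.0], [0.0, -0.0, -1.0]]
ft_force: [0.0, 0.4, -1.2]
gripper_width: 17.4
grip_force: 30.0
t: 7.2
ee_pos: [549.6, -65.8, 190.6]
orientation: [[0.977, -0.214, -0.0], [-0.214, -0.977, -0.0], [-0.0, 0.0, -1.0]]
ft_force: [-0.1, 0.4, -1.5]
gripper_width: 17.5
grip_force: 30.0
t 7.2 at [549.6 -65.8 190.6] yaw -12.4 q6 1.57 shares [-0.001 -0.517 -0.001] spin -0.001 w 17.5
```

View pics/s3.png

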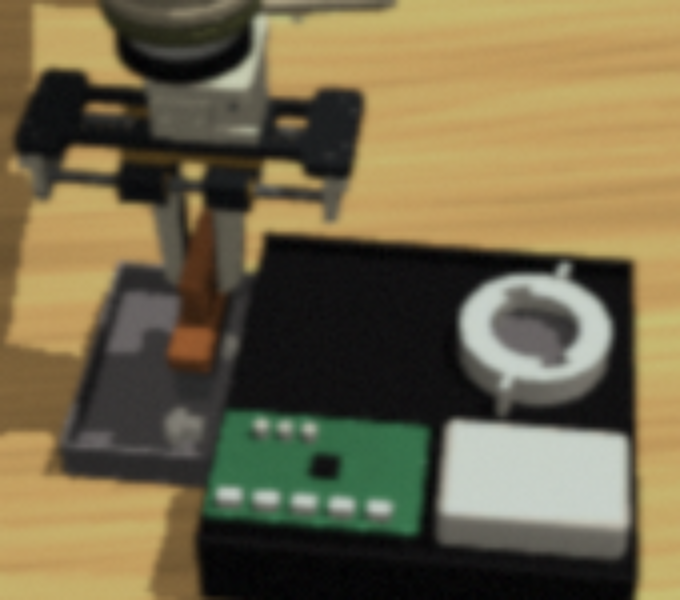

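The ledge is clear. One clip is visible in the tray at crop (185,425). I'll raise the brush, start back, and check all three.

```bash
python3 -m pendant '[1,0,0,0,0,1,0,0,-0.1,0,1,0,0.1,-0.24,0,1,0,0.3,-0.24,-0.1,1,0,0.5,-0.24,-0.2,1,0,0.65,-0.24,-0.3,1,0,0.8,-0.24,-0.4,1,0,0.8,-0.24,-0.47]' 30; python3 - <<'E'
from plan import *
plan(485,-364.7,200,30)
c=capture("top");I=c['image'];P=cloud(c);t=np.array([534.5,-98.1]);a=np.radians(-12.3)
L=(P[...,:2]-t)@np.array([[np.cos(a),-np.sin(a)],[np.sin(a),np.cos(a)]])
m=((abs(L[...,0])<90)&(L[...,1]<80)&(L[...,1]>-60)&(I.min(2)>95)).astype(np.uint8);k,lab,st,ce=cv2.connectedComponentsWithStats(m)
for j in range(1,k): print(st[j,4],np.nanmean(L[lab==j],0).round(),np.nanmax(P[lab==j][:,2]).round(),I[lab==j].mean(0).round())
c=capture("scene");A=cv2.resize(c['image'][165:265,235:395],None,fx=5,fy=5)
cv2.imwrite('pics/s4.png',A[:,:,::-1])
E
```

```text
t: 8.3
ee_pos: [506.4, -262.7, 250.6]
orientation: [[0.865, 0.501, -0.0], [0.501, -0.865, -0.001], [-0.0, 0.001, -1.0]]
ft_force: [0.3, -0.1, -1.5]
gripper_width: 17.8
grip_force: 30.0
t 8.3 at [ 506.4 -262.7  250.6] yaw 30.1 q6 0.48 shares [-0.278  0.31   0.203] spin 0.001 w 17.8
4 [84. 70.] 77.0 [123. 120. 110.]
1 [89.  8.] 1.0 [150. 133.  99.]
1 [ 90. -10.] -4.0 [151. 130. 101.]
588 [-3. -8.] 24.0 [116. 111. 107.]
1 [ 60. -48.] 40.0 [110. 105.  98.]
1 [ 11. -49.] 22.0 [119. 109. 102.]
1 [ -7. -49.] 28.0 [119. 112. 106.]
1 [-25. -50.] 22.0 [118. 109. 100.]
1 [-75. -49.] 28.0 [111. 105. 100.]
1 [-81. -37.] 9.0 [111. 104.  96.]
1 [-90. -29.] 2.0 [172. 160.  97.]
4 [-89. -49.] -2.0 [172. 157.  98.]
```

View pics/s4.png

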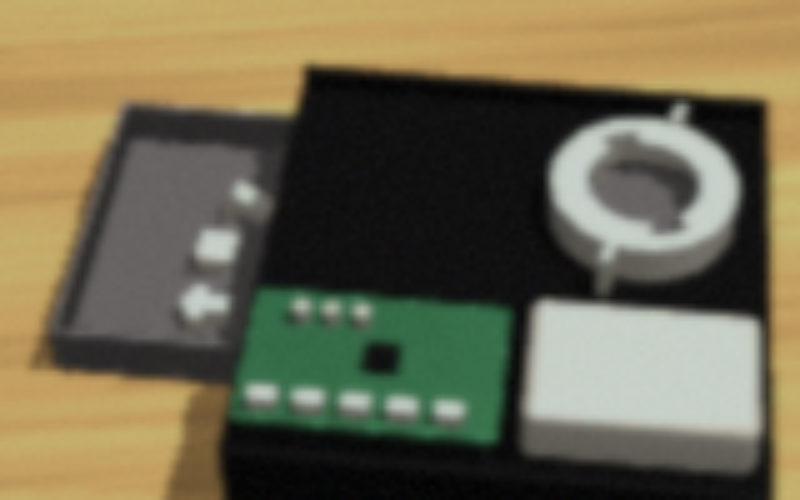

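All three clips lie in the tray at crop (245,195), (215,248) and (205,305), low on its floor. Next I'll put the brush back.

```bash
python3 -m pendant '[1,-0.15,0.17,0.05,0,1,-0.278,0.31,0.15,0,1,-0.278,0.31,0.3,0,1,-0.278,0.31,0.4,0,1,-0.278,0.31,0.46,0,1,-0.278,0.31,0.475,0,1,-0.278,0.31,0.48,0,1,-0.278,0.31,0.48,0]' 30; python3 -c "
from plan import *
plan(485,-364.7,129.6,30)"
```

```text
t: 9.4
ee_pos: [486.3, -362.7, 132.0]
orientation: [[0.866, 0.5, 0.002], [0.5, -0.866, -0.001], [0.001, 0.002, -1.0]]
ft_force: [-0.3, -0.7, -1.9]
gripper_width: 17.8
grip_force: 30.0
t 9.4 at [ 486.3 -362.7  132. ] yaw 30.0 q6 0.32 shares [-0.008  0.004  0.009] spin -0.0 w 17.8
```

```bash
python3 -m pendant '[1,0,0,0.006,0,1,0,0,0.009,0,1,0,0,0.009,0]' 30;python3 -m pendant '[-1,0,0,0,0,-1,0,0,0,0,-1,0,0,0,0,-1,0,0,0,0,-1,0,0,-0.05,0,-1,0,0,-0.3,0,-1,0,0,-0.48,0,-1,0,0,-0.48,0]' 30; python3 - <<'E'
from plan import *
for n,b in(("top",(405,190,460,250)),("scene",(150,175,195,230))):
    c=capture(n);P=cloud(c)[b[1]:b[3],b[0]:b[2]].reshape(-1,3)
    q=P[(P[:,2]>60)&(P[:,2]<90)];print(n,len(q),np.median(q[:,2]),rect(q[:,:2])); 
plan(462,340,250,-16)
E
```

```text
t: 9.78
ee_pos: [485.9, -362.6, 129.3]
orientation: [[0.866, 0.5, 0.001], [0.5, -0.866, -0.001], [0.0, 0.001, -1.0]]
ft_force: [-0.5, 1.0, 5.0]
gripper_width: 17.9
grip_force: 30.0
t: 10.78
ee_pos: [487.6, -364.1, 255.3]
orientation: [[0.866, 0.5, 0.008], [0.5, -0.866, -0.007], [0.003, 0.01, -1.0]]
ft_force: [0.6, -0.1, -0.2]
gripper_width: 91.2
grip_force: 0.0
top 28 73.54713156880632 [ 509.1 -354.5   30.2   16.4   72.7]
scene 171 74.5335450136962 [ 491.7 -361.4   73.1   18.    30.9]
t 10.88 at [ 485.9 -362.6  249.6] yaw 30.0 q6 0.32 shares [ 1.322 -2.482 -0.005] spin 0.511 w 92.8
```

```bash
python3 -m pendant '[-1,0.08,-0.15,0,0.08,-1,0.18,-0.35,0,0.18,-1,0.29,-0.55,0,0.28,-1,0.39,-0.75,0,0.38,-1,0.48,-0.9,0,0.48,-1,0.53,-0.99,0,0.51,-1,0.53,-0.99,0,0.51]' 20; python3 -c "
from plan import *
plan(462,340,250,-16)"
```

```text
t: 11.75
ee_pos: [475.8, -80.0, 246.8]
orientation: [[0.962, -0.272, -0.003], [-0.272, -0.962, 0.001], [-0.003, -0.0, -1.0]]
ft_force: [0.7, -0.8, 1.0]
gripper_width: 93.2
grip_force: 0.0
t 11.75 at [475.8 -80.  246.8] yaw -15.8 q6 1.57 shares [-0.51  -1.602 -0.011] spin 0.003 w 93.2
```

```bash
python3 -m pendant '[-1,-0.07,-0.2,0,0,-1,-0.14,-0.42,0,0,-1,-0.21,-0.64,0,0,-1,-0.28,-0.86,0,0,-1,-0.3,-0.95,0,0,-1,-0.3,-0.95,0,0]' 20; python3 -c "
from plan import *
plan(462,340,250,-16)"
```

```text
t: 12.5
ee_pos: [469.6, 167.6, 247.3]
orientation: [[0.962, -0.272, -0.002], [-0.272, -0.962, -0.001], [-0.002, 0.001, -1.0]]
ft_force: [0.0, 0.5, -0.1]
gripper_width: 92.6
grip_force: 0.0
t 12.5 at [469.6 167.6 247.3] yaw -15.8 q6 2.09 shares [-0.216 -0.655 -0.011] spin 0.003 w 92.6
```

```bash
python3 -m pendant '[-1,-0.07,-0.2,0,0,-1,-0.14,-0.42,0,0,-1,-0.2,-0.6,0,0,-1,-0.216,-0.655,0.05,0,-1,-0.216,-0.655,0.2,0,-1,-0.216,-0.655,0.36,0,-1,-0.216,-0.655,0.36,0]' 20; python3 - <<'E'
from plan import *
plan(462,340,108,-16)
c=capture("scene");cv2.imwrite('pics/s5.png',cv2.resize(c['image'][80:220,350:500],None,fx=4,fy=4)[:,:,::-1])
E
```

```text
t: 13.38
ee_pos: [460.9, 336.0, 153.6]
orientation: [[0.961, -0.276, -0.008], [-0.276, -0.961, -0.005], [-0.006, 0.007, -1.0]]
ft_force: [-0.6, -0.5, 0.1]
gripper_width: 92.8
grip_force: 0.0
t 13.38 at [460.9 336.  153.6] yaw -16.0 q6 2.39 shares [ 0.001 -0.018  0.182] spin -0.0 w 92.8
```

View pics/s5.png

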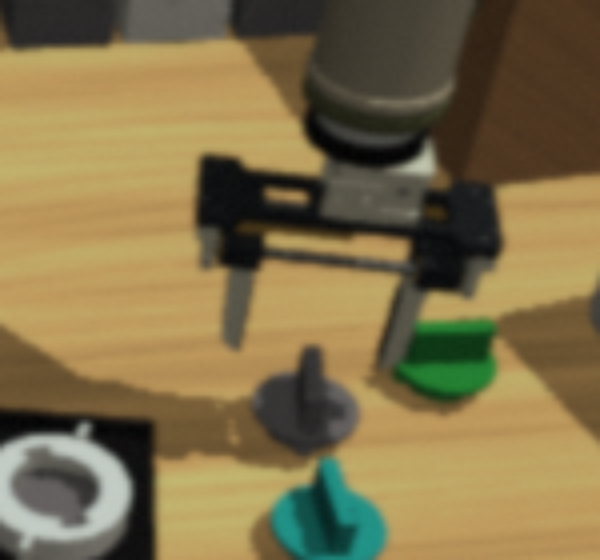

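Fingers straddle the grey bar at crop (312,370), but the right finger passes near the green decoy (crop (445,360)). I'll part-close before descending.

```bash
python3 -m pendant '[0.1,0,-0.018,0,0,0.1,0,-0.018,0,0,0.1,0,-0.018,0,0,0.1,0,-0.018,0.05,0,0.1,0,-0.018,0.12,0,0.1,0,-0.018,0.18,0,0.1,0,-0.018,0.182,0,0.1,0,-0.018,0.182,0]' 25; python3 -c "
from plan import *
plan(462,340,108,-16)"
```

```text
t: 14.42
ee_pos: [464.0, 343.8, 112.7]
orientation: [[0.962, -0.274, -0.0], [-0.274, -0.962, -0.0], [-0.0, 0.0, -1.0]]
ft_force: [0.0, -0.1, -0.3]
gripper_width: 41.8
grip_force: 0.0
t 14.43 at [464.  343.8 112.7] yaw -15.9 q6 2.4 shares [-0.003  0.017  0.019] spin 0.001 w 41.8
```

```bash
python3 -m pendant '[0.1,-0.003,0.012,0.015,0,0.1,-0.003,0.012,0.018,0,1,-0.003,0.012,0.018,0,1,-0.003,0.012,0.018,0,1,-0.003,0.012,0.018,0,1,-0.003,0.012,0.018,0,1,-0.003,0.012,0.018,0,1,-0.003,0.012,0.018,0]' 25; python3 -c "
from plan import *
plan(584.5,133.4,250,10.7)"
```

```text
t: 15.42
ee_pos: [462.6, 341.2, 108.6]
orientation: [[0.962, -0.274, 0.0], [-0.274, -0.962, 0.0], [0.0, -0.0, -1.0]]
ft_force: [-0.2, 1.2, 1.8]
gripper_width: 13.6
grip_force: 25.0
t 15.43 at [462.6 341.2 108.6] yaw -15.9 q6 2.4 shares [ 0.697  0.665 -0.566] spin -0.296 w 13.6
```

```bash
python3 -m pendant '[1,0,0,-0.2,0,1,0,0,-0.4,0,1,0.1,0.1,-0.5,-0.08,1,0.26,0.25,-0.5,-0.16,1,0.42,0.4,-0.5,-0.24,1,0.57,0.55,-0.5,-0.296,1,0.697,0.665,-0.5,-0.296,1,0.697,0.665,-0.5,-0.296]' 25; python3 -m pendant '[1,0,0,0,0,1,0,0,0,0]' 25; python3 - <<'E'
from plan import *
plan(584.5,133.4,215,10.7)
for n in("scene","top"):
    c=capture(n); np.savez('pics/%s6.npz'%n,**c)
    P=cloud(c)
    m=(np.hypot(P[...,0]-584,P[...,1]-133)<70)&(P[...,2]>115)
    h=np.histogram(P[m][:,2],bins=np.arange(115,215,5)); print(n,list(zip(h[1].astype(int),h[0])))
    if n=="scene": cv2.imwrite('pics/s6.png',cv2.resize(c['image'][100:240,310:440],None,fx=4,fy=4)[:,:,::-1])
E
```

```text
t: 16.42
ee_pos: [585.4, 130.5, 232.9]
orientation: [[0.983, 0.182, -0.0], [0.182, -0.983, -0.001], [-0.001, 0.001, -1.0]]
ft_force: [0.2, 0.6, -0.1]
gripper_width: 14.1
grip_force: 25.0
t: 16.68
ee_pos: [583.8, 134.6, 233.2]
orientation: [[0.982, 0.187, -0.001], [0.187, -0.982, 0.0], [-0.001, -0.0, -1.0]]
ft_force: [0.8, -0.0, -1.7]
gripper_width: 14.0
grip_force: 25.0
t 16.68 at [583.8 134.6 233.2] yaw 10.8 q6 1.52 shares [0.002 0.005 0.073] spin 0.001 w 14.0
scene [(np.int64(115), np.int64(0)), (np.int64(120), np.int64(4)), (np.int64(125), np.int64(13)), (np.int64(130), np.int64(12)), (np.int64(135), np.int64(1)), (np.int64(140), np.int64(86)), (np.int64(145), np.int64(246)), (np.int64(150), np.int64(19)), (np.int64(155), np.int64(27)), (np.int64(160), np.int64(32)), (np.int64(165), np.int64(37)), (np.int64(170), np.int64(45)), (np.int64(175), np.int64(86)), (np.int64(180), np.int64(31)), (np.int64(185), np.int64(32)), (np.int64(190), np.int64(33)), (np.int64(195), np.int64(30)), (np.int64(200), np.int64(33)), (np.int64(205), np.int64(29))]
top [(np.int64(115), np.int64(0)), (np.int64(120), np.int64(0)), (np.int64(125), np.int64(0)), (np.int64(130), np.int64(0)), (np.int64(135), np.int64(6)), (np.int64(140), np.int64(13)), (np.int64(145), np.int64(21)), (np.int64(150), np.int64(8)), (np.int64(155), np.int64(0)), (np.int64(160), np.int64(1)), (np.int64(165), np.int64(1)), (np.int64(170), np.int64(5)), (np.int64(175), np.int64(2)), (np.int64(180), np.int64(1)), (np.int64(185), np.int64(0)), (np.int64(190), np.int64(0)), (np.int64(195), np.int64(0)), (np.int64(200), np.int64(0)), (np.int64(205), np.int64(0))]
```

View pics/s6.png

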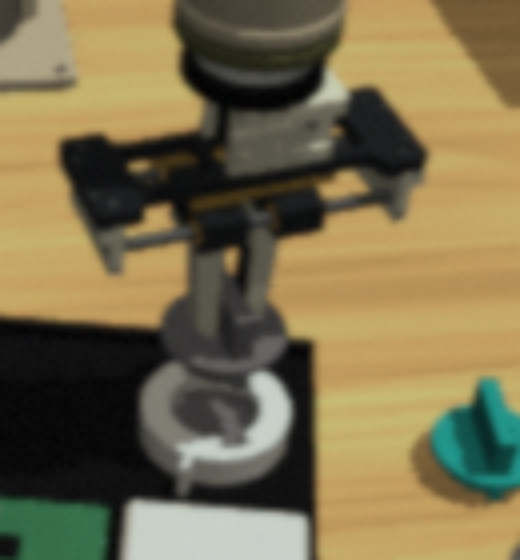

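The cap hangs level above the mouth, its flange at crop (222,335) and the mouth at (217,415). I'll measure the offset in the same camera.

```bash
cat > rel.py <<'E'
from plan import *
from scipy.optimize import least_squares
def fit(q,c0,r):
    h=cv2.convexHull(q.astype(np.float32))[:,0]
    f=least_squares(lambda v:np.hypot(h[:,0]-v[0],h[:,1]-v[1])-r,c0,loss='soft_l1'); return f.x.round(1),np.abs(f.fun).mean().round(2),len(q)
E
python3 - <<'E'
from rel import *
for n in("scene","top"):
    c0=dict(np.load(f'pics/{n}0.npz'));c=dict(np.load(f'pics/{n}6.npz'))
    P=cloud(c0).reshape(-1,3);I=c0['image'].reshape(-1,3).astype(int);d=np.hypot(P[:,0]-585,P[:,1]-133.5)
    print(n,'port',fit(P[(d<49)&(abs(P[:,2]-82)<4)&(I.min(1)>100)][:,:2],[584,133],46))
    v=P[(d<49)&(abs(P[:,2]-82)<4)&(I.min(1)>100)]; 
    P=cloud(c).reshape(-1,3);d=np.hypot(P[:,0]-585,P[:,1]-133.5)
    q=P[(d<46)&(P[:,2]>142)&(P[:,2]<151)]; print(' flange z',np.median(q[:,2]).round(1),fit(q[:,:2],[584,133],38), q[:,:2].min(0).round(1),q[:,:2].max(0).round(1))
    # port edge extremes, same style
    print(' port ext',v[:,:2].min(0).round(1),v[:,:2].max(0).round(1))
    if n=="top":
        # slot and rib angle
        q=P0=cloud(c0).reshape(-1,3); d=q[:,:2]-[583.5,133.2]; r=np.hypot(*d.T); I=c0['image'].reshape(-1,3).astype(int)
        m=(r>50)&(r<62)&(abs(q[:,2]-80)<9)&(I.min(1)>80); a=np.degrees(np.arctan2(d[m,1],d[m,0])); print(' rib angles',a.round(0))
        m=(r>29.5)&(r<35)&(I.min(1)<110); a=np.degrees(np.arctan2(d[m,1],d[m,0])); print(' slot angles',np.sort(a.round(0)))
E
```

```text
scene port (array([586.3, 133.9]), np.float64(0.58), 501)
 flange z 145.9 (array([585.8, 133.3]), np.float64(0.52), 324) [551.4  95.5] [623.9 170. ]
 port ext [540.4  88.2] [633.1 179.7]
top port (array([583.8, 132.4]), np.float64(1.02), 248)
 flange z 146.1 (array([583.9, 132.1]), np.float64(2.93), 36) [544.2 104.2] [560.4 149.1]
 port ext [539.9  87.6] [625.7 176.2]
 rib angles [-28. -30. -33. -28. -32. -34. 150. 152. 155. 150. 153.]
 slot angles [-173. -168. -160.    1.    1.    7.   14.   20.   22.  179.]
```

```bash
python3 -m pendant '[1,0.002,-0.002,0.07,0,1,0.002,-0.002,0.13,0,1,0.002,-0.002,0.15,0,1,0.002,-0.002,0.17,0,1,0.002,-0.002,0.185,0,1,0.002,-0.002,0.2,0,1,0.002,-0.002,0.21,0,1,0.002,-0.002,0.21,0]' 25; python3 -c "
from plan import *
plan(584.4,134,174.6,10.7)"
```

```text
t: 17.77
ee_pos: [584.7, 134.0, 180.8]
orientation: [[0.983, 0.186, -0.0], [0.186, -0.983, -0.0], [-0.0, -0.0, -1.0]]
ft_force: [-0.2, 0.7, -1.6]
gripper_width: 13.7
grip_force: 25.0
t 17.77 at [584.7 134.  180.8] yaw 10.7 q6 1.52 shares [-0.001 -0.     0.025] spin 0.0 w 13.7
```

```bash
python3 -m pendant '[1,0,0,0.008,0,1,0,0,0.016,0,1,0,0,0.023,0,1,0,0,0.026,0,1,0,0,0.029,0,1,0,0,0.029,0]' 25; python3 -c "
from plan import *
plan(584.4,134,174.6,10.7)"
```

```text
t: 18.52
ee_pos: [584.9, 134.1, 174.6]
orientation: [[0.983, 0.186, 0.0], [0.186, -0.983, 0.0], [0.0, 0.0, -1.0]]
ft_force: [-3.4, -0.2, 6.0]
gripper_width: 13.7
grip_force: 25.0
t 18.52 at [584.9 134.1 174.6] yaw 10.7 q6 1.52 shares [-0.002 -0.    -0.   ] spin 0.0 w 13.7
```

Contact is at 174.6, exactly the expected home height. I'll start twisting clockwise.

```bash
python3 -m pendant '[1,0,0,0,0,1,0,0,0,0.03,1,0,0,0,0.07,1,0,0,0,0.11,1,0,0,0,0.15,1,0,0,0,0.19,1,0,0,0,0.22,1,0,0,0,0.22]' 25; python3 - <<'E'
from plan import *
plan(584.4,134,174.6,-29.3); print(np.round(state()['moment'],2))
c=capture("scene");P=cloud(c).reshape(-1,3);d=np.hypot(P[:,0]-585,P[:,1]-133.5);q=P[(d<36)&(d>20)&(P[:,2]>82)&(P[:,2]<98)];print(np.median(q[:,2]))
E
```

```text
t: 19.52
ee_pos: [585.4, 134.0, 174.5]
orientation: [[0.987, -0.158, 0.002], [-0.158, -0.987, 0.0], [0.002, -0.0, -1.0]]
ft_force: [-0.3, -1.1, 5.5]
gripper_width: 13.9
grip_force: 25.0
t 19.52 at [585.4 134.  174.5] yaw -9.1 q6 1.87 shares [-0.004  0.    -0.   ] spin 0.225 w 13.9
[-0.17  0.17 -0.06]
87.46126083662534
```

```bash
python3 -m pendant '[1,0,0,0,0.04,1,0,0,0,0.08,1,0,0,0,0.12,1,0,0,0,0.16,1,0,0,0,0.2,1,0,0,0,0.22,1,0,0,0,0.22,1,0,0,0,0.22]' 25; python3 - <<'E'
from plan import *
plan(584.4,134,174.6,-29.3); print(np.round(state()['moment'],2))
c=capture("scene");cv2.imwrite('pics/s7.png',cv2.resize(c['image'][120:240,235:435],None,fx=4,fy=4)[:,:,::-1])
P=cloud(c).reshape(-1,3)
d=np.hypot(P[:,0]-585,P[:,1]-133.5);q=P[(d<36)&(d>20)&(P[:,2]>82)&(P[:,2]<98)];print(np.median(q[:,2]))
q=P[(d<42)&(P[:,2]>104)&(P[:,2]<121)];q=q[np.argsort(q[:,2])]; 
q=P[(d<40)&(P[:,2]>113)&(P[:,2]<121)]; print('bar',rect(q[:,:2]))
q=P[(np.hypot(P[:,0]-487,P[:,1]+363)<70)&(P[:,2]>65)&(P[:,2]<85)]; print('ridge',np.median(q[:,2]),rect(q[:,:2]))
E
```

```text
t: 20.58
ee_pos: [585.4, 134.1, 174.6]
orientation: [[0.876, -0.482, 0.002], [-0.482, -0.876, 0.0], [0.001, -0.001, -1.0]]
ft_force: [-0.3, -0.9, 5.2]
gripper_width: 14.0
grip_force: 25.0
t 20.57 at [585.4 134.1 174.6] yaw -28.8 q6 2.21 shares [-0.003  0.002 -0.   ] spin 0.005 w 14.0
[-0.1   0.11 -0.  ]
87.63946049711518
bar [589.5 130.9  46.9  44.9 117.5]
ridge 74.76663354912841 [ 490.4 -362.    72.9   17.9   30.1]
```

View pics/s7.png

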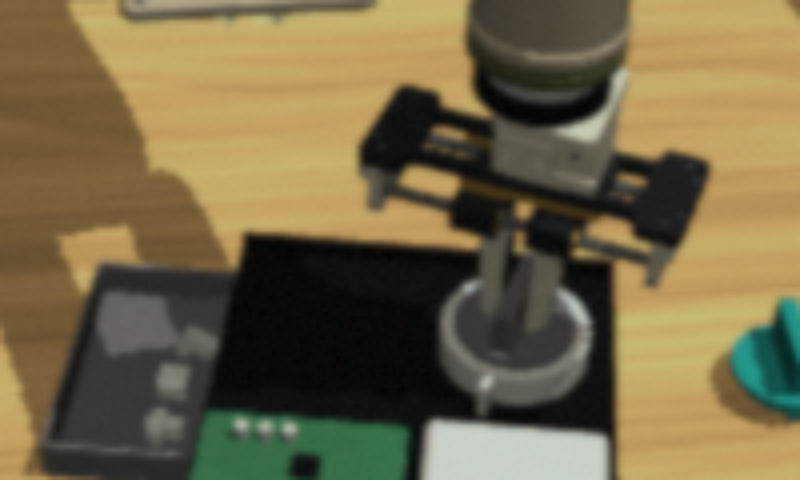

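The cap is seated flat in the mouth. Its bar (crop (510,320)) lines up with the front rib at (485,390). The clips are in the tray at (195,340), (172,380) and (163,425), and the brush is standing. I'll hold still one moment, then hand in.

```bash
python3 -m pendant '[1,0,0,0,0,1,0,0,0,0,1,0,0,0,0]' 25 && python3 -c "
from cell import *
print(close_job())"
```

```text
t: 21.0
ee_pos: [585.4, 134.0, 174.6]
orientation: [[0.876, -0.482, 0.002], [-0.482, -0.876, 0.0], [0.001, -0.001, -1.0]]
ft_force: [0.5, -1.4, 5.3]
gripper_width: 13.9
grip_force: 25.0
the job is handed in; nothing more can be done
None
```

I handed the job in at 21 s: the three clips are in the tray, the brush stands released on the bench, and the cap is home in the mouth, turned about 40° to the ribs and still gripped at 25 N; no verdict came back.

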